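Run the seedling carriage through the line scanner and brake it at the flag

ROBOT

A 6-joint arm with a two-finger parallel gripper is mounted at the origin on the work surface. World frame = base frame: x ahead of the robot, y to its left, z up, the work surface at z = 0. Lengths are in m, angles in rad, forces in N, time in s.
With the tool pointing down it reaches from about 0.3 to 0.75 m from the base axis. Payload 8.5 kg.
Tool frame: the origin (TCP) lies midway between the tips of the shut fingers; the grasp point (between the pads) lies 19 mm behind it (r.tcp_to_grasp is the distance from the TCP to the grasp point, in m); z points along the fingers, y is the line along which they close (so a half turn about z gives the same grasp; the last joint's range is limited). The gripper opens to 85 mm and grips with 20 to 120 N. Pads are 22 mm wide; open, the fingers measure 114 mm over their backs; the gripper's body (76 mm by 85 mm) begins 54 mm behind the grasp point. The pads swing forward as they close: fully open they stand 13 mm farther back than shut.
Start: joints at [-1.535, 0.381, 1.297, -0, 1.464, -0.215], TCP at [0.136, -0.533, 0.231] pointing down, gripper open.
Joint ranges: [-3.11, 3.11], [-0.89, 2.33], [0.22, 2.48], [-1.42, 4.56], [0.17, 2.85], [-2.88, 2.88]. Speed limits (rad/s): [2.39, 2.39, 3.14, 3.14, 3.14, 3.14].

INTERFACE

Orientations are given as a rotation vector (axis times angle).
In Python, from plant import r, imaging, workorder gives the robot as it stands.
- The arm moves only by the tool drive_tool, never from a script. Its argument "series" is a list of rows, each a list of 2 entries, a list of its own where there are three numbers: the shift along the tool's x, y, z scaled (see below), then the turn, a rotation vector about the tool's x, y, z scaled (see below). In form: [[[dx, dy, dz], [ax, ay, az]], ...]. A call has 1 to 20 rows; each row is the pose to reach, as a shift and turn from the pose commanded when the call began, along the tool's axes at that moment, turning the shorter way round; what a row does not reach only later rows make up. The controller multiplies each number of a shift by 0.5 m and each number of a turn by 2 pi rad. A row lasts 1/12 s, in which the tool goes at most 41.7 mm and 7.16 degrees, less where a joint would pass 70% of its speed; a pose out of reach is approached as far as the arm can. A call with a number of a shift or a turn outside -1 to 1 is refused whole. A call with a gripper value outside its range is refused whole. "fingers" is the opening, from 0 (shut) to 1 (fully open), set as the call begins (left out, the last holds). The fingers move at their own pace and stop on an object; "grip_force" is the grip in N (left out, the last holds). Time passes only in rows, so rows that repeat a pose let the fingers close. It gives the time, the measured TCP pose, the force, the opening and the grip force at its end, in the units of the state.
- r.sense(): the state, without advancing time (a new reading comes with each control period).
- imaging.camera(name): name is "scene" or "top"; returns the picture (384x512x3 uint8, blue, green, red); there is no depth.
- imaging.calibration(name): a dict with "vfov" (degrees; the focal length in pixels is half the picture's height over the tangent of half this angle, whatever the lens; pixels are square), "cx", "cy" (the principal point, pixels), "R" (3x3) and "t" (3): a world point X has camera coordinates R X + t. Camera axes: x right, y down, z forward; pixel columns grow to the right and rows downward; lengths in m; the calibration is good to about 2 mm. A picture is of the moment at which its call begins. calibration takes no time and is no camera call.
- workorder.sign_off(): hands the job in; it is judged then, once.
The state is a dict: "time_s": time; "q": joint angles; "dq": joint speeds; "effort": joint torques, N m; "eef_pos": TCP position; "tcp_rot": TCP orientation; "ft_force": force on the tool from outside, world axes, zero at the start; "moment": the same for the moment, N m; "width": opening from 0.0 (shut) to 1.0 (fully open); "grasp_force": force on a finger pad.
Only numpy, scipy, OpenCV 4.12 (cv2) and the standard library are available. Lean on these libraries where they do the work, as an engineer would, in place of code of your own. Each camera call takes 0.05 s, during which the arm holds its last target. There are 200 camera calls.

TASK

Push the seedling carriage to the left (+y) by its green sprung pad so that it rolls through the yellow scan strip entirely on its own, untouched while its pointer is over the strip, then brake it gently with the red pad so that it comes to rest with its pointer exactly at the blue flag, without running into the end stop. Touch the carriage only on these two sprung pads, push their springs in gently and never near the end of their travel, leave the pots, flag and other things alone, and finish with the hand clear and the carriage standing still.

Things in the scene. Friction and masses are not known exactly. Their poses are not given: they have to be found in the camera images.
- bench: fixed aluminium scanner bed 310 x 1000 mm with two guide rods. Origin at table level, midway along it, under the well's centre line; its y axis is the direction of travel (world +y, turned up to 0.1 rad), x to its far side, z up. A scan pillar 220 mm tall stands at x +300, y -30 mm. Black end stops 62 mm high at both ends
- carriage (a joint): travel of the carriage along the bed's +y, m: 0 at the right end stop, 0.47 at the left one; pointer over the yellow strip from 0.12 to 0.24. Starts at rest at 0 to 0.04. Moves almost freely: nominal moving mass 1.9 kg (may be 35 % off), viscous drag 0.6 N per m/s (coasts with a time constant near 3 s), dry friction 0.01 N. Level: it stays where it comes to rest
- deck (a point): the carriage's rigid upper works, not to be touched: dark grey deck 250 x 400 mm, top 47 mm above the table; grey spring housings behind the pads, y +-155 to +-200 mm, up to 110 mm high; two potted seedlings 74 mm wide, up to 190 mm high, at x +142, y +-55 mm. This point: table level under the well's centre, axes as the bed's
- well (a point): centre of the carriage's open well, on the deck's top (47 mm above the table); travels with it. The hand works here from above, fingers closed, tips clear of the deck. The inner face of the free green pad is 95 mm to +y (bed axis) of this point, that of the free red pad 95 mm to -y. Within 100 mm in x nothing on the carriage is higher than 110 mm
- push_pad (a joint): how far the green push pad is pressed in towards +y, m: 0 free, hard end at 0.035; more than 0.025 fails. A block 110 mm wide (bed x), 65 mm deep, from 51 to 103 mm above the table, 50 g, on a spring of 50 N/m with hardly any damping. Press it with the fingertips only, tips 80 to 90 mm above the table, so that the wider hand stays above the pad
- brake_pad (a joint): the same for the red brake pad at the well's other end, pressed in towards -y, m: 0 free, hard end at 0.035; more than 0.025 fails; 50 N/m. It throws the carriage back if that runs against a hand that stands still
- scan_in (a point): start of the yellow scan strip on the bed's far edge (pointer here at carriage travel 0.12)
- scan_out (a point): end of the yellow scan strip on the bed's far edge (pointer here at carriage travel 0.24); the strip is 120 mm long
- pointer (a point): tip of the red pointer on the carriage's far edge, level in y with the well's centre
- mark: blue flag clamp, 34 mm wide, 75 mm high, on the table beside the bed's far edge, with an upright white blade 8 mm thick at its middle; origin at table level under the blade, y axis as the bed's. The carriage is on the mark when the pointer has the same place along the bed as this origin, at a travel between 0.33 and 0.38
- yellow_pot: loose yellow pot with a seedling, 78 mm wide, about 135 mm high, a bystander; origin under its centre
- sieve: loose steel sieve pan 100 mm wide, 45 mm high, a bystander; origin under its centre
There are look-alikes about, which are no part of the job. What is shaped like the mark but brown is not meant.

How it is judged:
By the outcome, as a careful person would: the job done as asked, in the order asked, and still so for the second after the job is handed in, with the robot touching nothing.
It also fails if it takes over 42 s, if anything falls off the work surface, if the arm or the gripper's body presses on something with over 40 N, if the wrist force passes 120 N, or if a joint passes its speed limit or range.

## Working session

There is one attempt and no reset: what is moved stays moved. The work goes in short steps, Python scripts to look and compute and a tool call to move; the robot and the scene stay as the last step left them, time stands still between calls to the robot, and variables do not carry over. Pictures are saved under pics/ and viewed, at most 10 in all, crops included, and the job is handed in when it is done.

Besides the shell and the picture viewer there is one more tool, called after "Call:" as a command line: name --argument value ..., lists and objects as JSON in quotes. drive_tool: Moves the arm, as the interface text tells. Its arguments: {"type":"object","properties":{"series":{"type":"array"},"fingers":{"type":"number"},"grip_force":{"type":"number"}},"required":["series"]}

```bash
mkdir -p pics
python3 - <<'E'
from plant import r, imaging, workorder
import cv2
s=r.sense(); print({k:s[k] for k in ('time_s','q','eef_pos','tcp_rot','width')})
for n in('top','scene'):
    cv2.imwrite(f'pics/{n}0.png',imaging.camera(n)); print(n,imaging.calibration(n))
E
```

```text
{'time_s': 0.0, 'q': array([-1.53530782e+00,  3.81222828e-01,  1.29827555e+00,  3.83441531e-07,
        1.46360838e+00, -2.15303281e-01]), 'eef_pos': array([ 0.13647932, -0.53248935,  0.23069239]), 'tcp_rot': array([-3.11542949e+00, -3.92722571e-01, -2.14035692e-04]), 'width': 1.000257953648954}
top {'vfov': 55.31951054631384, 'cx': 251.60869065963269, 'cy': 186.55358619339, 'R': array([[ 0.00262625, -0.99999432, -0.00211369],
       [-0.99464263, -0.00239375, -0.10334561],
       [ 0.10333996,  0.00237378, -0.99464326]]), 't': array([-0.01449325,  0.54053538,  1.15037832])}
scene {'vfov': 51.34529771729797, 'cx': 243.1422093180186, 'cy': 188.02040728301264, 'R': array([[ 0.3469131 ,  0.93783615,  0.01070783],
       [ 0.68609579, -0.24597508, -0.68466695],
       [-0.63947155,  0.24486653, -0.72877741]]), 't': array([-0.16987142, -0.32822614,  1.42878384])}
```

View pics/top0.png

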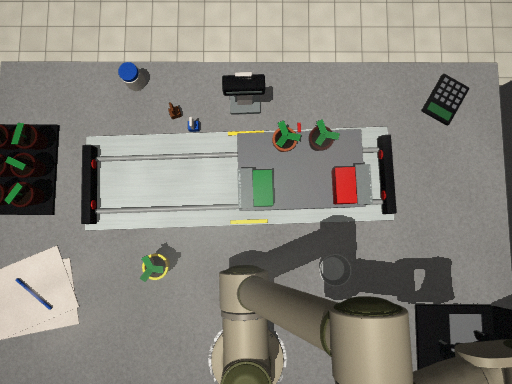

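View pics/scene0.png

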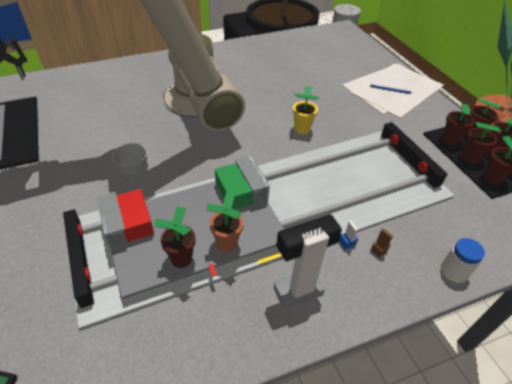

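The top view shows the blue flag at about (194,125), the brown decoy at (175,110) and the pointer at about (299,127). The green pad is near (263,187), the red pad near (345,185). Next I'll look at enlarged crops.

Run:
```python
import cv2,numpy as np
t=cv2.imread('pics/top0.png'); s=cv2.imread('pics/scene0.png')
a=cv2.resize(t[105:155,170:330],None,fx=5,fy=5,interpolation=cv2.INTER_CUBIC)
b=cv2.resize(s[210:290,200:360],None,fx=5,fy=5,interpolation=cv2.INTER_CUBIC)[:345]
cv2.imwrite('pics/c0.png',np.vstack([a,b]))
```

```text
(no output)
```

View pics/c0.png

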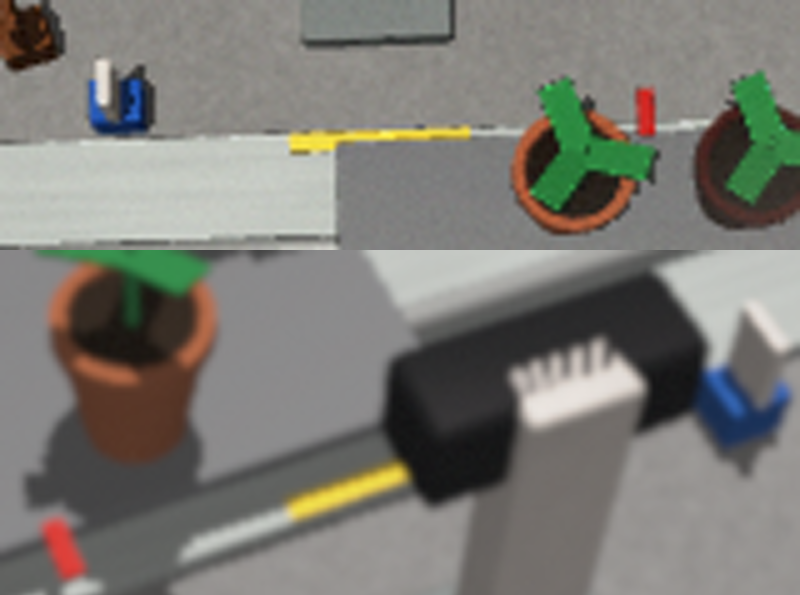

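The top crop shows the blade top at about zoom (103,80), the pointer at (645,110) and the yellow strip from (290,143) to (470,132). I'll segment these and fit the bed and carriage pose.

```bash
cat > h.py <<'E'
import cv2,numpy as np
from plant import imaging
def cal(n):
    c=imaging.calibration(n); f=192/np.tan(np.radians(c['vfov'])/2); return c,f
def unproj(n,u,v,z):
    c,f=cal(n); R=np.array(c['R']);t=np.array(c['t']); d=R.T@np.array([(u-c['cx'])/f,(v-c['cy'])/f,1.]); C=-R.T@t
    return C+d*(z-C[2])/d[2]
def proj(n,X):
    c,f=cal(n); p=np.array(c['R'])@X+np.array(c['t']); return np.array([c['cx']+f*p[0]/p[2],c['cy']+f*p[1]/p[2]])
def blobs(im,lo,hi,box,amin=8):
    x0,y0,x1,y1=box; h=cv2.cvtColor(im[y0:y1,x0:x1],cv2.COLOR_BGR2HSV)
    n,L,st,ce=cv2.connectedComponentsWithStats(cv2.inRange(h,lo,hi))
    out=[]
    for i in range(1,n):
        if st[i,4]>=amin:
            p=np.argwhere(L==i)[:,::-1].astype(np.float32)+[x0,y0]
            out.append((ce[i]+[x0,y0],st[i,4],cv2.minAreaRect(p.astype(np.float32))))
    return out
E
python3 - <<'E'
from h import *
t=cv2.imread('pics/top0.png'); s=cv2.imread('pics/scene0.png')
for nm,im,lo,hi,box in [('yel',t,(22,120,120),(34,255,255),(215,110,280,240)),('red',t,(0,170,100),(6,255,255),(60,110,400,240)),('green',t,(50,120,60),(80,255,255),(245,155,280,215)),('blue',t,(105,120,60),(125,255,255),(180,105,210,140)),('yelS',s,(22,120,120),(34,255,255),(240,240,300,280)),('redS',s,(0,150,100),(6,255,255),(195,255,225,290)),('blueS',s,(105,120,60),(125,255,255),(330,215,370,260))]:
    for c,a,rc in blobs(im,lo,hi,box): print(nm,np.round(c,2),a,np.round(cv2.boxPoints(rc),1).tolist())
g=cv2.cvtColor(t,cv2.COLOR_BGR2GRAY)
print(g[114:133,186:202])
g=cv2.cvtColor(s,cv2.COLOR_BGR2GRAY)
print(g[216:242,338:362])
E
```

```text
yel [243.4  131.99] 92 [[227.8000030517578, 131.39999389648438], [262.79998779296875, 128.1999969482422], [263.20001220703125, 132.0], [228.10000610351562, 135.1999969482422]]
yel [249.41 221.05] 122 [[230.89999389648438, 220.1999969482422], [266.8999938964844, 218.6999969482422], [267.1000061035156, 222.0], [231.0, 223.5]]
red [298.96 127.15] 26 [[298.0, 123.0], [300.0, 123.0], [300.0, 131.0], [298.0, 131.0]]
red [381.27 153.73] 15 [[380.0, 150.0], [381.70001220703125, 149.8000030517578], [382.70001220703125, 157.8000030517578], [381.0, 158.0]]
red [ 91.82 163.36] 11 [[90.5, 160.1999969482422], [92.0, 160.0], [93.0, 167.0], [91.5, 167.1999969482422]]
red [345.52 184.87] 727 [[334.29998779296875, 167.3000030517578], [354.5, 166.10000610351562], [356.5, 202.8000030517578], [336.3999938964844, 203.89999389648438]]
red [384.23 194.54] 13 [[383.0, 191.0], [384.5, 190.8000030517578], [385.5, 197.8000030517578], [384.0, 198.0]]
red [ 91.58 204.33] 12 [[91.0, 201.0], [92.0, 201.0], [92.0, 208.0], [91.0, 208.0]]
green [261.68 176.96] 279 [[253.0, 170.0], [271.0, 170.0], [271.0, 186.0], [253.
[... 3785 characters left out ...]
29  45  72  90  91  75  60  65  84  97 100 100 100 100 106 110 118
  132 146 151 153 154 153]
 [ 21  27  42  60  79  90  80  62  58  73  90  97  99 100 101 107 110 115
  125 139 148 152 154 154]
 [ 23  30  38  50  67  83  86  74  60  61  76  89  97 100 104 109 110 108
  111 125 141 149 153 155]
 [ 24  33  40  45  55  73  87  87  73  60  62  77  90  99 105 109 106 101
  100 112 132 147 153 154]
 [ 27  34  41  44  47  59  78  91  88  72  58  65  82  99 107 106 100  90
   87  99 125 146 151 152]
 [ 30  39  43  44  44  49  65  83  92  84  63  57  73  95 103  95  82  72
   71  93 126 147 150 151]
 [ 41  47  45  43  43  45  53  71  87  88  73  56  63  81  87  73  60  56
   74 106 137 149 152 151]]
```

Run:
```python
from h import *
from scipy.optimize import least_squares
def tri(a,b):
    f=lambda X: np.r_[proj('top',X)-a,proj('scene',X)-b]
    o=least_squares(f,[.6,0,.05]); return o.x,np.round(o.fun,2)
print('pointer',*tri((299,127.1),(212.15,269.5)))
print('blade top',*tri((190.02,121),(353,223.8)))
for z in(.02,.03):
    n=[unproj('top',u,v,z) for u,v in((230.45,221.9),(267.5,220.3))]; f=[unproj('top',u,v,z) for u,v in((227.45,133.3),(263.5,130.1))]
    print(z,np.round(n+f,4).tolist())
    d=(f[0]+f[1]-n[0]-n[1])/2; print('yaw from x dir',np.arctan2(d[1],d[0]),np.linalg.norm(d),'len',np.linalg.norm(n[0]-n[1]),np.linalg.norm(f[0]-f[1]),[np.arctan2(-(a-b)[0],(a-b)[1]) for a,b in(n,f)])
# end stop balls & pads
for nm,a,b in(('stopballs near-far R',(384.23,194.54),(381.27,153.73)),('stopballs L',(91.58,204.33),(91.82,163.36))):
    print(nm,np.round([unproj('top',*a,.04),unproj('top',*b,.04)],4).tolist())
im=cv2.imread('pics/top0.png')
print(im[185,325:380].tolist()); print(im[192,236:290].tolist())
# travel-independent: pixel of pointer / blade
```

```text
pointer [ 0.7312917  -0.16383285  0.04837285] [-0.36 -0.11 -0.26  0.  ]
blade top [0.74266337 0.18160582 0.07614914] [-0.21 -0.11 -0.18  0.02]
0.02 [[0.4273, 0.0544, 0.02], [0.4327, -0.0644, 0.02], [0.7173, 0.0668, 0.02], [0.7283, -0.0518, 0.02]]
yaw from x dir 0.042622328366795414 0.2930681627819684 len 0.11893586118736275 0.11906777937215982 [np.float64(0.04557643759796652), np.float64(0.09250347966377133)]
0.03 [[0.4272, 0.0538, 0.03], [0.4326, -0.064, 0.03], [0.7148, 0.0661, 0.03], [0.7257, -0.0515, 0.03]]
yaw from x dir 0.042622328366795414 0.2905846339854586 len 0.1179279706222717 0.11805877090122864 [np.float64(0.04557643759796648), np.float64(0.09250347966377129)]
stopballs near-far R [[0.5148, -0.4342, 0.04], [0.6463, -0.4293, 0.04]]
stopballs L [[0.4814, 0.4941, 0.04], [0.6129, 0.4996, 0.04]]
[[126, 126, 128], [126, 127, 129], [125, 125, 128], [127, 131, 129], [126, 127, 130], [127, 131, 130], [128, 130, 130], [58, 60, 98], [26, 27, 82], [28, 27, 84], [28, 30, 83], [31, 35, 188], [43, 47, 211], [39, 46, 207], [43, 49, 210], [41, 46, 209], [42, 47, 211], [40, 48, 212], [42, 
[... 777 characters left out ...]
 146], [145, 148, 144], [142, 148, 141], [143, 150, 143], [144, 151, 145], [142, 147, 140], [143, 149, 143], [105, 156, 95], [102, 156, 90], [100, 155, 85], [100, 155, 88], [97, 153, 85], [96, 151, 84], [100, 156, 89], [97, 153, 84], [101, 157, 91], [102, 154, 91], [93, 149, 82], [100, 154, 86], [96, 150, 83], [97, 152, 86], [95, 151, 84], [96, 151, 86], [95, 149, 83], [101, 153, 89], [95, 149, 83], [90, 137, 81], [86, 93, 84], [83, 87, 84], [128, 132, 131], [135, 138, 136], [134, 135, 135], [131, 135, 133], [133, 137, 134], [131, 135, 132], [134, 136, 135], [134, 137, 135], [132, 136, 132], [131, 135, 132], [134, 137, 134], [132, 134, 131], [131, 132, 132], [132, 134, 133], [132, 135, 134]]
```

Run:
```python
from h import *
from scipy.spatial.transform import Rotation as Ro
from plant import r
u=np.array([-.037,.9993]); xh=np.array([.9993,.037])
a=unproj('top',335.67,185,.103)[:2]; b=unproj('top',272.3,192,.103)[:2]
print('pads',a,b,'sep',(b-a)@u,'mid s',(a+b)@u/2,'pointer s',np.array([.7313,-.1638])@u)
# red pad lateral centre
c=unproj('top',345.5,185,.103)[:2]; print('red pad centre',c, 'bedx coord',c@xh, 'ball mid bedx',np.array([.5638,.0325])@xh)
w=xh*(c@xh)+u*((a+b)@u/2); print('well',w)
s=r.sense(); R=Ro.from_rotvec(s['tcp_rot']).as_matrix()
d=np.array([w[0],w[1],.231])-s['eef_pos']; print('tool shift units',R.T@d/.5)
yaw=np.arctan2(R[1,0],R[0,0]); print('yaw',yaw,'turn units',(yaw-.037)/(2*np.pi)); print(s['ft_force'])
```

```text
pads [ 0.53808851 -0.2663806 ] [ 0.51646764 -0.07554921] sep 0.19149777472170446 mid s -0.19035451962221386 pointer s -0.19074344
red pad centre [ 0.53815943 -0.2959594 ] bedx coord 0.5268322207547006 ball mid bedx 0.56460784
well [ 0.53350656 -0.17072848]
tool shift units [ 9.48777772e-01 -5.03939337e-01  4.89288812e-04]
yaw 0.2507680299396285 turn units 0.03402223863990815
[-0.49418644  0.51893037  0.41622115]
```

Call:
drive_tool --series '[[[0.3, -0.16, 0], [0, 0, 0.034]], [[0.949, -0.504, 0], [0, 0, 0.034]], [[0.949, -0.504, 0], [0, 0, 0.034]], [[0.949, -0.504, 0], [0, 0, 0.034]], [[0.949, -0.504, 0], [0, 0, 0.034]], [[0.949, -0.504, 0], [0, 0, 0.034]], [[0.949, -0.504, 0], [0, 0, 0.034]], [[0.949, -0.504, 0], [0, 0, 0.034]], [[0.949, -0.504, 0], [0, 0, 0.034]], [[0.949, -0.504, 0], [0, 0, 0.034]], [[0.949, -0.504, 0], [0, 0, 0.034]], [[0.949, -0.504, 0], [0, 0, 0.034]], [[0.949, -0.504, 0], [0, 0, 0.034]], [[0.949, -0.504, 0], [0, 0, 0.034]], [[0.949, -0.504, 0], [0, 0, 0.034]], [[0.949, -0.504, 0], [0, 0, 0.034]]]' --fingers 0

```text
time_s: 1.43
eef_pos: [0.5332, -0.171, 0.2309]
tcp_rot: [-3.141, -0.059, 0.002]
ft_force: [-0.1, -0.8, 0.3]
width: 0.001
grasp_force: 0.0
```

Run:
```python
from h import *
from plant import r
cv2.imwrite('pics/scene1.png',imaging.camera('scene')); s=r.sense();print(s)
```

```text
{'time_s': 1.4833, 'q': array([-5.22647733e-01,  3.98535169e-01,  1.26924017e+00, -2.83262445e-04,
        1.47451686e+00,  1.01187262e+00]), 'dq': array([-1.59545376e-02, -8.96114880e-03,  1.78298242e-03,  4.61603720e-05,
       -1.45573762e-03,  2.32907614e-03]), 'effort': array([ 1.08400974e+00, -4.55592620e+01, -2.32848787e+01,  3.40379693e-02,
        6.44215561e-04,  1.62949884e-03]), 'eef_pos': array([ 0.5329654 , -0.17151313,  0.23112482]), 'tcp_rot': array([-3.14095650e+00, -5.70198176e-02,  1.16998949e-03]), 'ft_force': array([-0.3208875 , -1.04607716,  0.21640453]), 'moment': array([-0.01173071, -0.02593685,  0.02501806]), 'grasp_force': 0.0, 'width': -0.0012185421282791167}
```

View pics/scene1.png

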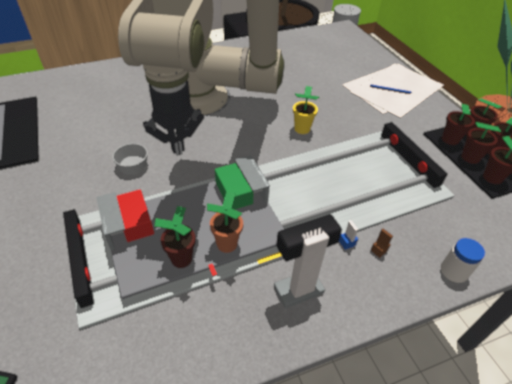

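The scene view shows the shut fingers hovering over the well between the pads (tip near (180,150)), and the pointer is still at about (212,269). I'll descend.

Call:
drive_tool --series '[[[0, 0, 0.05], [0, 0, 0]], [[0, 0, 0.11], [0, 0, 0]], [[0, 0, 0.17], [0, 0, 0]], [[0, 0, 0.22], [0, 0, 0]], [[0, 0, 0.26], [0, 0, 0]], [[0, 0, 0.28], [0, 0, 0]], [[0, 0, 0.29], [0, 0, 0]], [[0, -0.04, 0.292], [0, 0, 0]], [[0, -0.08, 0.292], [0, 0, 0]], [[0, -0.1, 0.292], [0, 0, 0]], [[0, -0.1, 0.292], [0, 0, 0]], [[0, -0.1, 0.292], [0, 0, 0]]]'

```text
time_s: 2.48
eef_pos: [0.5322, -0.1214, 0.0862]
tcp_rot: [3.14, 0.059, 0.002]
ft_force: [0.2, -0.4, 0.2]
width: 0.003
grasp_force: 0.0
```

```bash
cat >> h.py <<'E'
def pointer(n=1):
    "travel of pointer from scene image(s)"
    from plant import r
    out=[]
    u=np.array([-.037,.9993])
    for _ in range(n):
        t=r.sense()['time_s']; im=imaging.camera('scene')
        # predicted pointer pixels along the travel give the search band
        P0=np.array([.7313,-.1638,.0484]); P=lambda s:P0+np.r_[u*(s-.0093),0]
        h=cv2.cvtColor(im,cv2.COLOR_BGR2HSV); m=cv2.inRange(h,(0,150,100),(6,255,255))
        band=np.zeros_like(m); a=proj('scene',P(0.));b=proj('scene',P(.47))
        cv2.line(band,tuple(int(x) for x in a),tuple(int(x) for x in b),255,16)
        L,lab,st,ce=cv2.connectedComponentsWithStats(m&band)
        best=None
        if L>1:
            i=1+np.argmax(st[1:,4]); c=ce[i]
            from scipy.optimize import minimize_scalar
            s=minimize_scalar(lambda s:np.sum((proj('scene',P(s))-c)**2),bounds=(-.02,.48),method='bounded').x
            best=(round(s,4),int(st[i,4]),np.round(c-proj('scene',P(s)),1).tolist())
        out.append((t,best))
    s=r.sense(); e=s['eef_pos']
    print(out); print('t',s['time_s'],'tool s (as travel of well)',round(e[:2]@u+.1906+.0093,4),'z',round(e[2],4),'F',np.round(s['ft_force'],2))
    return out,im
E
python3 -c "
from h import *
pointer(2)
for s in (.0093,.12,.24,.354): print(proj('top',np.array([.7313-.037*(s-.0093),-.1638+.9993*(s-.0093),.0484])),proj('scene',np.array([.7313-.037*(s-.0093),-.1638+.9993*(s-.0093),.0484])))
"
```

```text
[(2.4833, (np.float64(0.0098), 47, [0.0, 0.1])), (2.5333, (np.float64(0.0098), 47, [0.0, 0.1]))]
t 2.5833 tool s (as travel of well) 0.0584 z 0.0858 F [-0.98 -0.33  0.65]
[298.62792776 126.98569283] [211.9032712  269.49341153]
[264.20851486 128.16286656] [257.56330468 253.75104401]
[226.8868841  129.43929864] [303.82577653 237.80097174]
[191.42110295 130.65225906] [344.95398055 223.62105873]
```

Call:
drive_tool --series '[[[0, -0.004, 0], [0, 0, 0]], [[0, -0.014, 0], [0, 0, 0]], [[0, -0.028, 0], [0, 0, 0]], [[0, -0.042, 0], [0, 0, 0]], [[0, -0.056, 0], [0, 0, 0]], [[0, -0.07, 0], [0, 0, 0]], [[0, -0.084, 0], [0, 0, 0]], [[0, -0.098, 0], [0, 0, 0]], [[0, -0.112, 0], [0, 0, 0]], [[0, -0.126, 0], [0, 0, 0]], [[0, -0.14, 0], [0, 0, 0]], [[0, -0.154, 0], [0, 0, 0]], [[0, -0.168, 0], [0, 0, 0]], [[0, -0.182, 0], [0, 0, 0]], [[0, -0.196, 0], [0, 0, 0]], [[0, -0.204, 0], [0, 0, 0]]]'

```text
time_s: 3.92
eef_pos: [0.5279, -0.018, 0.0853]
tcp_rot: [-3.141, -0.059, 0.0]
ft_force: [0.2, 0.1, 0.2]
width: 0.003
grasp_force: 0.0
```

```bash
python3 -c "
from h import *
o,im=pointer(2)
cv2.imwrite('pics/top2.png',imaging.camera('top'))
t=cv2.imread('pics/top2.png')
for c,a,rc in blobs(t,(0,150,100),(8,255,255),(180,115,310,145),4): print(c,a)
"
```

```text
[(3.9167, (np.float64(0.1016), 45, [0.0, 0.0])), (3.9667, (np.float64(0.1084), 45, [0.1, 0.3]))]
t 4.0167 tool s (as travel of well) 0.1621 z 0.0854 F [-0.32 -0.73 -0.21]
[266. 128.] 27
[238.5 137.5] 4
```

```bash
cat >> h.py <<'E'
def ptop(n=2):
    from plant import r
    from scipy.optimize import minimize_scalar
    u=np.array([-.037,.9993]); out=[]
    P=lambda s:np.array([.7313,-.1638,.0484])+np.r_[u*(s-.0093),0]
    for _ in range(n):
        t=r.sense()['time_s']; im=imaging.camera('top').astype(float)
        x=im[:,:,2]-np.maximum(im[:,:,0],im[:,:,1])      # redness
        w=np.zeros(x.shape); w[122:129,180:330]=np.clip(x[122:129,180:330]-70,0,None)
        w[:, :183]=0
        k=np.argmax(cv2.GaussianBlur(w.sum(0).reshape(1,-1),(5,1),1)); sl=slice(max(k-4,0),k+5)
        ww=w[:,sl]; uu=(ww.sum(0)*np.arange(sl.start,sl.start+ww.shape[1])).sum()/ww.sum()
        s=minimize_scalar(lambda s:(proj('top',P(s))[0]+.36-uu)**2,bounds=(-.02,.48),method='bounded').x
        out.append((round(t,3),round(s,4),int(ww.sum())))
    s=r.sense(); e=s['eef_pos']
    print(out); print('t',s['time_s'],'tool s',round(e[:2]@u+.1999,4),'F',np.round(s['ft_force'],2))
    return out
E
python3 -c "
from h import *
for n in ('top0','top2'):
    c=imaging.camera
    imaging.camera=lambda k,n=n: cv2.imread('pics/%s.png'%n)
    ptop(1); imaging.camera=c
"
```

```text
[(4.067, np.float64(0.0102), 1453)]
t 4.0667 tool s 0.1616 F [-0.06  0.29  0.42]
[(4.067, np.float64(0.1151), 1269)]
t 4.0667 tool s 0.1616 F [-0.06  0.29  0.42]
```

Call:
drive_tool --series '[[[0, -0.012, 0], [0, 0, 0]], [[0, -0.026, 0], [0, 0, 0]], [[0, -0.04, 0], [0, 0, 0]], [[0, -0.052, 0], [0, 0, 0]], [[0, -0.06, 0], [0, 0, 0]]]'

```text
time_s: 4.48
eef_pos: [0.5267, 0.0119, 0.0853]
tcp_rot: [-3.141, -0.059, 0.0]
ft_force: [0.3, 0.2, 0.2]
width: 0.002
grasp_force: 0.0
```

```bash
python3 -c "
from h import *
ptop(3)"
```

```text
[(4.483, np.float64(0.1665), 1151), (4.533, np.float64(0.1719), 976), (4.583, np.float64(0.1763), 1064)]
t 4.6333 tool s 0.1917 F [0.69 0.1  0.06]
```

Call:
drive_tool --series '[[[0, -0.008, 0], [0, 0, 0]], [[0, -0.016, 0], [0, 0, 0]], [[0, -0.026, 0], [0, 0, 0]], [[0, -0.034, 0], [0, 0, 0]], [[0, -0.04, 0], [0, 0, 0]], [[0, -0.04, 0], [0, 0, 0]]]'

```text
time_s: 5.13
eef_pos: [0.526, 0.0316, 0.0853]
tcp_rot: [-3.141, -0.059, 0.0]
ft_force: [0.0, 0.4, -1.0]
width: 0.001
grasp_force: 0.0
```

```bash
python3 -c "
from h import *
ptop(3)"
```

```text
[(5.133, np.float64(0.2217), 934), (5.183, np.float64(0.2252), 954), (5.233, np.float64(0.2287), 922)]
t 5.2833 tool s 0.2113 F [-0.83 -0.21  0.26]
```

Call:
drive_tool --series '[[[0, -0.008, 0], [0, 0, 0]], [[0, -0.016, 0], [0, 0, 0]], [[0, -0.024, 0], [0, 0, 0]], [[0, -0.032, 0], [0, 0, 0]], [[0, -0.04, 0], [0, 0, 0]], [[0, -0.048, 0], [0, 0, 0]]]'

```text
time_s: 5.78
eef_pos: [0.5252, 0.0554, 0.0853]
tcp_rot: [-3.141, -0.059, 0.0]
ft_force: [1.0, 0.5, 0.2]
width: -0.002
grasp_force: 0.0
```

```bash
python3 -c "
from h import *
from scipy.optimize import least_squares
o=ptop(3)
d=np.array([(4.017,.1151),(4.483,.1665),(4.533,.1719),(4.583,.1763),(5.133,.2217),(5.183,.2252),(5.233,.2287)]+[(a,b) for a,b,_ in o])
T=d[-1,0]+.05
def X(p,t):
    s,v,tau=p; f=.006
    e=np.exp(-(t-T)/tau); return s+(v+f*tau)*tau*(1-e)-f*tau*(t-T)
q=least_squares(lambda p:X(p,d[:,0])-d[:,1],[.27,.05,2.5]); print(T,q.x,np.round(q.fun*1e3,1))
for t in np.arange(0,3,.25): print(round(T+t,2),round(X(q.x,T+t),4))
"
```

```text
[(5.783, np.float64(0.2609), 790), (5.833, np.float64(0.2634), 807), (5.883, np.float64(0.2661), 846)]
t 5.9333 tool s 0.2357 F [-0.35  0.3  -0.17]
5.933 [0.26830151 0.04660021 2.33188688] [-0.   0.3 -0.3  0.1 -0.  -0.  -0.1  0.1  0.1 -0.2]
5.93 0.2683
6.18 0.2792
6.43 0.2886
6.68 0.2967
6.93 0.3036
7.18 0.3094
7.43 0.3143
7.68 0.3184
7.93 0.3217
8.18 0.3243
8.43 0.3263
8.68 0.3277
```

```bash
cat > sim.py <<'E'
import numpy as np
def sim(s,v,h0,rows,m=1.4,b=.6,fc=.0085,k=50,half=.0805):
    "rows: hand positions (m) at row ends; returns table"
    dt=1e-3; out=[]; prev=h0; g=rd=0
    for i,hh in enumerate(rows):
        n=83
        for j in range(n):
            h=prev+(hh-prev)*(j+1)/n
            cg=max(0,h-s-half); cr=max(0,s-half-h); g=max(g,cg); rd=max(rd,cr)
            F=k*cg-k*cr
            a=(F-b*v-fc*np.sign(v))/m; vn=v+a*dt
            if v*vn<0 and abs(F)<fc: vn=0
            v=vn; s+=v*dt
        out.append((i+1,round(hh,4),round(s,4),round(v,4),round(cg*1e3,1),round(cr*1e3,1))); prev=hh
    for o in out: print(*o)
    print('max green %.4f red %.4f'%(g,rd)); return s,v
E
python3 -c "
from sim import *
h0=.2354
d=[.025,.065,.1,.119,.127,.133,.139,.144,.147,.149, .128,.088,.046]
sim(.2683,.0466,h0,[h0+x for x in d])
print()
d=[.025,.065,.1,.119,.127,.133,.139,.144,.147,.149]
sim(.2683,.0466,h0,[h0+x for x in d],half=.0825)
"
```

```text
1 0.2604 0.2721 0.0445 0.0 0.0
2 0.3004 0.2757 0.0424 0.0 0.0
3 0.3354 0.2791 0.0404 0.0 0.0
4 0.3544 0.2824 0.0385 0.0 0.0
5 0.3624 0.2855 0.0367 0.0 0.0
6 0.3684 0.2885 0.0349 0.0 0.0
7 0.3744 0.2914 0.0363 2.5 0.0
8 0.3794 0.2947 0.0447 4.2 0.0
9 0.3824 0.2988 0.0535 3.1 0.0
10 0.3844 0.3034 0.0564 0.5 0.0
11 0.3634 0.308 0.0539 0.0 0.0
12 0.3234 0.3124 0.0516 0.0 0.0
13 0.2814 0.3166 0.0493 0.0 0.0
max green 0.0042 red 0.0000

1 0.2604 0.2721 0.0445 0.0 0.0
2 0.3004 0.2757 0.0424 0.0 0.0
3 0.3354 0.2791 0.0404 0.0 0.0
4 0.3544 0.2824 0.0385 0.0 0.0
5 0.3624 0.2855 0.0367 0.0 0.0
6 0.3684 0.2885 0.0349 0.0 0.0
7 0.3744 0.2913 0.0334 0.6 0.0
8 0.3794 0.2942 0.0368 2.8 0.0
9 0.3824 0.2975 0.0427 2.5 0.0
10 0.3844 0.3012 0.0454 0.8 0.0
max green 0.0028 red 0.0000
```

Call:
drive_tool --series '[[[0, -0.05, 0], [0, 0, 0]], [[0, -0.13, 0], [0, 0, 0]], [[0, -0.2, 0], [0, 0, 0]], [[0, -0.238, 0], [0, 0, 0]], [[0, -0.254, 0], [0, 0, 0]], [[0, -0.266, 0], [0, 0, 0]], [[0, -0.278, 0], [0, 0, 0]], [[0, -0.288, 0], [0, 0, 0]], [[0, -0.294, 0], [0, 0, 0]], [[0, -0.298, 0], [0, 0, 0]], [[0, -0.256, 0], [0, 0, 0]], [[0, -0.18, 0], [0, 0, 0]], [[0, -0.1, 0], [0, 0, 0]], [[0, -0.07, 0], [0, 0, 0]]]'

```text
time_s: 7.1
eef_pos: [0.5241, 0.0859, 0.0854]
tcp_rot: [3.14, 0.054, 0.0]
ft_force: [1.6, -0.5, 0.1]
width: 0.001
grasp_force: 0.0
```

```bash
python3 -c "
from h import *
ptop(3)"
```

```text
[(7.1, np.float64(0.3205), 702), (7.15, np.float64(0.322), 699), (7.2, np.float64(0.3243), 816)]
t 7.25 tool s 0.2691 F [ 0.28  0.07 -0.14]
```

```bash
python3 -c "
from sim import *
h0=.2700
d=np.array([-.006,-.012,-.014,-.0135,-.012,-.0105,-.009,-.0075,-.006,-.0045,-.003,-.002])
for v,hf in ((.04,.0805),(.044,.0805),(.036,.0805),(.04,.0815),(.04,.0795)):
    print(v,hf); sim(.3262,v,h0,h0+d,half=hf)
" | awk 'NF!=6||$1>=4'
```

```text
0.04 0.0805
4 0.2565 0.3382 0.0318 0.0 1.2
5 0.258 0.3406 0.0252 0.0 2.1
6 0.2595 0.3424 0.0172 0.0 2.4
7 0.261 0.3435 0.0096 0.0 2.0
8 0.2625 0.344 0.0043 0.0 1.0
9 0.264 0.3443 0.0024 0.0 0.0
10 0.2655 0.3445 0.0019 0.0 0.0
11 0.267 0.3446 0.0013 0.0 0.0
12 0.268 0.3447 0.0008 0.0 0.0
max green 0.0000 red 0.0024
0.044 0.0805
4 0.2565 0.3394 0.0329 0.0 2.4
5 0.258 0.3417 0.0229 0.0 3.2
6 0.2595 0.3432 0.0121 0.0 3.2
7 0.261 0.3438 0.0031 0.0 2.3
8 0.2625 0.3438 -0.0015 0.0 0.8
9 0.264 0.3437 -0.0015 0.0 0.0
10 0.2655 0.3436 -0.0009 0.0 0.0
11 0.267 0.3435 -0.0004 0.0 0.0
12 0.268 0.3435 0.0 0.0 0.0
max green 0.0000 red 0.0033
0.036 0.0805
4 0.2565 0.337 0.0293 0.0 0.0
5 0.258 0.3394 0.0266 0.0 0.8
6 0.2595 0.3414 0.0219 0.0 1.3
7 0.261 0.343 0.0164 0.0 1.4
8 0.2625 0.3441 0.0116 0.0 1.1
9 0.264 0.3449 0.0084 0.0 0.4
10 0.2655 0.3456 0.0074 0.0 0.0
11 0.267 0.3461 0.0066 0.0 0.0
12 0.268 0.3467 0.0059 0.0 0.0
max green 0.0000 red 0.0015
0.04 0.0815
4 0.2565 0.3383 0.0328 0.0 0.2
5 0.258 0.3408 0.0288 0.0 1.3
6 0.2595 0.343 0.0224 0.0 1.9
7 0.261 0.3445 0.0153 0.0 2.0
8 0.2625 0.3455 0.009 0.0 1.5
9 0.264 0.3461 0.0051 0.0 0.6
10 0.2655 0.3464 0.004 0.0 0.0
11 0.267 0.3467 0.0034 0.0 0.0
12 0.268 0.347 0.0028 0.0 0.0
max green 0.0000 red 0.0021
0.04 0.0795
4 0.2565 0.3382 0.0296 0.0 2.1
5 0.258 0.3403 0.0208 0.0 2.7
6 0.2595 0.3416 0.0116 0.0 2.6
7 0.261 0.3422 0.0043 0.0 1.7
8 0.2625 0.3424 0.0005 0.0 0.4
9 0.264 0.3424 0.0 0.0 0.0
10 0.2655 0.3424 0.0 0.0 0.0
11 0.267 0.3424 0.0 0.0 0.0
12 0.268 0.3424 0.0 0.0 0.0
max green 0.0000 red 0.0028
```

Call:
drive_tool --series '[[[0, 0.004, 0], [0, 0, 0]], [[0, 0.008, 0], [0, 0, 0]]]'

```text
time_s: 7.42
eef_pos: [0.524, 0.0867, 0.0853]
tcp_rot: [-3.141, -0.06, -0.0]
ft_force: [0.6, 0.2, 0.0]
width: 0.001
grasp_force: 0.0
```

```bash
python3 -c "
from h import *
o=ptop(3)
d=np.array([(7.1,.3205),(7.15,.322),(7.2,.3243)]+[(a,b) for a,b,_ in o]); T=o[-1][0]+.05
p=np.polyfit(d[:,0]-T,d[:,1],1);print(p)
v=p[0]-.03*.15 ; s=p[1]-.0004
from sim import *
h0=.2662
for hh in(.0795,.0805,.0815):
  sim(s,v,h0,h0+np.array([0,.0005,.0015,.0025,.0035,.0045,.0055,.0065,.0075,.0085,.0095]),half=hh)
"
```

```text
[(7.417, np.float64(0.3324), 571), (7.467, np.float64(0.3341), 724), (7.517, np.float64(0.3367), 713)]
t 7.5667 tool s 0.267 F [-0.22  0.48 -0.53]
[0.0384139  0.33826333]
1 0.2662 0.3406 0.0322 0.0 0.0
2 0.2667 0.3432 0.0306 0.0 0.0
3 0.2677 0.3457 0.029 0.0 0.0
4 0.2687 0.348 0.0275 0.0 0.0
5 0.2697 0.3502 0.0248 0.0 1.0
6 0.2707 0.3521 0.0191 0.0 1.8
7 0.2717 0.3534 0.012 0.0 2.1
8 0.2727 0.3541 0.0051 0.0 1.9
9 0.2737 0.3543 0.0002 0.0 1.1
10 0.2747 0.3542 -0.0009 0.0 0.0
11 0.2757 0.3541 -0.0004 0.0 0.0
max green 0.0000 red 0.0021
1 0.2662 0.3406 0.0322 0.0 0.0
2 0.2667 0.3432 0.0306 0.0 0.0
3 0.2677 0.3457 0.029 0.0 0.0
4 0.2687 0.348 0.0275 0.0 0.0
5 0.2697 0.3503 0.0261 0.0 0.0
6 0.2707 0.3523 0.0229 0.0 1.1
7 0.2717 0.354 0.0173 0.0 1.8
8 0.2727 0.3552 0.0107 0.0 1.9
9 0.2737 0.3558 0.0046 0.0 1.6
10 0.2747 0.356 0.0005 0.0 0.8
11 0.2757 0.356 -0.0001 0.0 0.0
max green 0.0000 red 0.0020
1 0.2662 0.3406 0.0322 0.0 0.0
2 0.2667 0.3432 0.0306 0.0 0.0
3 0.2677 0.3457 0.029 0.0 0.0
4 0.2687 0.348 0.0275 0.0 0.0
5 0.2697 0.3503 0.0261 0.0 0.0
6 0.2707 0.3524 0.0246 0.0 0.1
7 0.2717 0.3543 0.0214 0.0 1.1
8 0.2727 0.3559 0.0161 0.0 1.6
9 0.2737 0.3569 0.01 0.0 1.7
10 0.2747 0.3575 0.0046 0.0 1.3
11 0.2757 0.3578 0.0012 0.0 0.6
max green 0.0000 red 0.0018
```

Call:
drive_tool --series '[[[0, 0.004, 0], [0, 0, 0]], [[0, 0.006, 0], [0, 0, 0]], [[0, 0.005, 0], [0, 0, 0]], [[0, 0.003, 0], [0, 0, 0]], [[0, 0.001, 0], [0, 0, 0]], [[0, -0.001, 0], [0, 0, 0]]]'

```text
time_s: 8.07
eef_pos: [0.524, 0.0866, 0.0853]
tcp_rot: [-3.141, -0.058, -0.0]
ft_force: [0.3, 0.2, -0.3]
width: -0.001
grasp_force: 0.0
```

```bash
python3 -c "
from h import *
o=ptop(2)"
```

```text
[(8.067, np.float64(0.3504), 308), (8.117, np.float64(0.3516), 288)]
t 8.1667 tool s 0.2671 F [ 0.3  -0.43  0.6 ]
```

Call:
drive_tool --series '[[[0, -0.002, 0], [0, 0, 0]], [[0, -0.012, 0], [0, 0, 0]], [[0, -0.03, 0], [0, 0, 0]]]'

```text
time_s: 8.42
eef_pos: [0.5236, 0.1014, 0.0853]
tcp_rot: [3.141, 0.057, 0.0]
ft_force: [-0.1, -0.3, 0.2]
width: -0.004
grasp_force: 0.0
```

```bash
python3 -c "
from h import *
o=ptop(3)
im=imaging.camera('top'); cv2.imwrite('pics/top3.png',im)
sc=imaging.camera('scene'); o=ptop(1)
a=cv2.resize(im[105:145,165:225],None,fx=10,fy=10,interpolation=cv2.INTER_CUBIC)[:300]
b=cv2.resize(sc[205:245,315:375],None,fx=10,fy=10,interpolation=cv2.INTER_CUBIC)[:300]
cv2.imwrite('pics/c3.png',np.vstack([a,b]))"
```

```text
[(8.417, np.float64(0.3516), 289), (8.467, np.float64(0.3517), 295), (8.517, np.float64(0.3516), 298)]
t 8.5667 tool s 0.2827 F [-0.28 -0.55 -0.57]
[(8.667, np.float64(0.3516), 292)]
t 8.7167 tool s 0.2819 F [-0.5   0.53 -0.02]
```

View pics/c3.png

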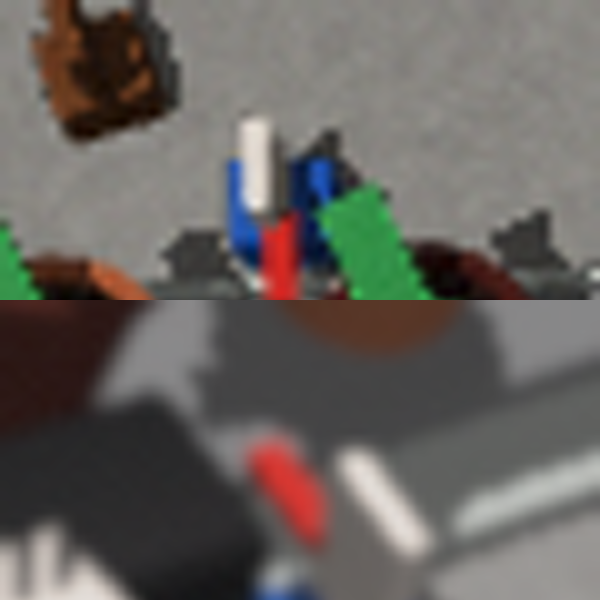

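The top crop shows the red pointer at zoom (283,250), just right of the blade base, and the blade top at (257,165). The scene crop shows the pointer at (287,492) beside the blade top at (383,503). Next I'll measure the offset precisely.

```bash
python3 -c "
from h import *
from scipy.optimize import least_squares
o,im=pointer(1); cv2.imwrite('pics/s4.png',im); ptop(1)
u=np.array([-.037,.9993])
t=cv2.imread('pics/top3.png')
c=[b for b in blobs(t,(0,150,90),(8,255,255),(180,115,205,145),4)]; print([(np.round(b[0],2),b[1],np.round(cv2.boxPoints(b[2]),1).tolist()) for b in c])
t0=cv2.imread('pics/top0.png')
c0=[b for b in blobs(t0,(0,150,90),(8,255,255),(290,115,305,135),4)]; print([(np.round(b[0],2),b[1]) for b in c0])
def tri(a,b):
    o=least_squares(lambda X:np.r_[proj('top',X)-a,proj('scene',X)-b],[.7,.15,.05]);return o.x,np.round(o.fun,2)
for v in((353,223.8),(352.85,224.8)):
    X,f=tri((190.02,121),v); print('blade',X,f,X[:2]@u)
h=[b for b in blobs(im,(0,130,90),(8,255,255),(335,212,352,235),4)]; print([(np.round(b[0],2),b[1]) for b in h])
X,f=tri(c[0][0],h[0][0]); print('ptr',X,f,X[:2]@u)
print(t[120:137,188:198,2].astype(int)-t[120:137,188:198,1])
"
```

```text
[(8.7167, (np.float64(0.3505), 35, [-0.2, -0.5]))]
t 8.7667 tool s (as travel of well) 0.2818 z 0.0853 F [ 0.6   0.74 -0.3 ]
[(8.767, np.float64(0.3517), 293)]
t 8.8167 tool s 0.2818 F [-0.06 -0.49 -0.68]
[(array([192.67, 131.52]), np.int32(21), [[190.10000610351562, 127.5999984741211], [193.0, 127.0], [194.5, 134.6999969482422], [191.6999969482422, 135.3000030517578]])]
[(array([298.76, 126.83]), np.int32(29))]
blade [0.74266337 0.18160582 0.07614914] [-0.21 -0.11 -0.18  0.02] 0.1540001494692985
blade [0.74334825 0.18177695 0.07312123] [-0.1  -0.05 -0.08  0.01] 0.154145820263091
[(array([343.44, 223.49]), np.int32(39))]
ptr [0.71626775 0.17743387 0.04751382] [-0.21 -0.11 -0.18  0.02] 0.15080775989575468
[[  0   8   9   7   6   3  -5  -3  -9  -7]
 [-39  -5   8   9   5   2 -11 -21 -43 -44]
 [-41  -6   6   9   6   1 -10 -22 -43 -49]
 [-41  -7   6   9   6   2 -17 -22 -46 -50]
 [-41 -11   7   8   3   4 -14 -20 -21 -47]
 [-43 -22   4   5   5   1 -13 -22 -21 -66]
 [-43 -37   1   7   5  48  62  -3 -51 -92]
 [-43 -48 -24  38  45 152  84   1 -24 -96]
 [-41 -49 -46 109 157 167  83  -4 -21 -73]
 [-26 -35 -34 107 161 166  85   5 -15 -23]
 [-10 -21 -24 109 164 164  99  14 -17 -12]
 [  1 -11 -16 112 162 166 104   2 -11  -9]
 [  2  -1   2 114 162 166 108  12  -1   0]
 [ -2  -4  -3  75 151 167 109  12  -1  -2]
 [  0  -1  -2  77 158 167 110  13  -1  20]
 [  1   1   2  58 107 114  68   5  10  32]
 [  2   2   2   3   6   8   5   3  29  38]]
```

Call:
drive_tool --series '[[[0, -0.04, 0], [0, 0, 0]], [[0, -0.1, 0], [0, 0, 0]], [[0, -0.16, 0], [0, 0, 0]], [[0, -0.21, 0], [0, 0, 0]], [[0, -0.25, 0], [0, 0, 0]], [[0, -0.27, 0], [0, 0, 0]], [[0, -0.28, 0], [0, 0, 0]], [[0, -0.284, 0], [0, 0, 0]], [[0, -0.286, 0], [0, 0, 0]], [[0, -0.288, 0], [0, 0, 0]], [[0, -0.289, 0], [0, 0, 0]], [[0, -0.29, 0], [0, 0, 0]], [[0, -0.291, 0], [0, 0, 0]], [[0, -0.292, 0], [0, 0, 0]]]'

```text
time_s: 9.98
eef_pos: [0.5181, 0.2471, 0.0854]
tcp_rot: [3.141, 0.058, 0.0]
ft_force: [-0.1, 0.4, 0.5]
width: 0.001
grasp_force: 0.0
```

```bash
python3 -c "
from h import *
ptop(2); pointer(1)
"
```

```text
[(9.983, np.float64(0.3516), 316), (10.033, np.float64(0.3516), 313)]
t 10.0833 tool s 0.4278 F [-0.28  0.36  0.39]
[(10.0833, (np.float64(0.3505), 35, [-0.2, -0.5]))]
t 10.1333 tool s (as travel of well) 0.4278 z 0.0853 F [-0.22 -0.2   0.27]
```

Call:
drive_tool --series '[[[0, -0.001, 0], [0, 0, 0]], [[0, -0.002, 0], [0, 0, 0]], [[0, -0.003, 0], [0, 0, 0]], [[0, -0.004, 0], [0, 0, 0]], [[0, -0.0045, 0], [0, 0, 0]], [[0, -0.005, 0], [0, 0, 0]], [[0, -0.0055, 0], [0, 0, 0]], [[0, -0.006, 0], [0, 0, 0]], [[0, -0.0065, 0], [0, 0, 0]], [[0, -0.007, 0], [0, 0, 0]], [[0, -0.0075, 0], [0, 0, 0]], [[0, -0.008, 0], [0, 0, 0]], [[0, -0.0085, 0], [0, 0, 0]], [[0, -0.009, 0], [0, 0, 0]], [[0, -0.0095, 0], [0, 0, 0]], [[0, -0.01, 0], [0, 0, 0]]]'

```text
time_s: 11.47
eef_pos: [0.5179, 0.2523, 0.0853]
tcp_rot: [3.141, 0.058, -0.0]
ft_force: [0.3, -0.0, -1.0]
width: -0.001
grasp_force: 0.0
```

```bash
python3 -c "
from h import *
ptop(3)
"
```

```text
[(11.467, np.float64(0.3516), 299), (11.517, np.float64(0.3517), 305), (11.567, np.float64(0.3521), 338)]
t 11.6167 tool s 0.4329 F [-0.1  -0.82  0.18]
```

Call:
drive_tool --series '[[[0, -0.0005, 0], [0, 0, 0]], [[0, -0.001, 0], [0, 0, 0]], [[0, -0.0015, 0], [0, 0, 0]], [[0, -0.002, 0], [0, 0, 0]], [[0, -0.002, 0], [0, 0, 0]], [[0, -0.002, 0], [0, 0, 0]]]'

```text
time_s: 12.12
eef_pos: [0.5178, 0.2533, 0.0853]
tcp_rot: [-3.141, -0.058, -0.0]
ft_force: [0.2, -0.6, -0.6]
width: 0.003
grasp_force: 0.0
```

```bash
python3 -c "
from h import *
ptop(2)
"
```

```text
[(12.117, np.float64(0.3527), 300), (12.167, np.float64(0.3528), 312)]
t 12.2167 tool s 0.4339 F [-0.31 -0.41  0.2 ]
```

Call:
drive_tool --series '[[[0, -0.0005, 0], [0, 0, 0]], [[0, -0.001, 0], [0, 0, 0]], [[0, -0.0015, 0], [0, 0, 0]], [[0, -0.002, 0], [0, 0, 0]], [[0, -0.0025, 0], [0, 0, 0]], [[0, -0.0025, 0], [0, 0, 0]], [[0, -0.0025, 0], [0, 0, 0]], [[0, -0.0025, 0], [0, 0, 0]]]'

```text
time_s: 12.88
eef_pos: [0.5178, 0.2546, 0.0853]
tcp_rot: [-3.141, -0.058, 0.0]
ft_force: [0.2, -0.0, -0.7]
width: 0.001
grasp_force: 0.0
```

```bash
python3 -c "
from h import *
ptop(3)
"
```

```text
[(12.883, np.float64(0.3547), 193), (12.933, np.float64(0.3547), 195), (12.983, np.float64(0.3559), 262)]
t 13.0333 tool s 0.4351 F [-0.18 -0.09  0.05]
```

Call:
drive_tool --series '[[[0, 0.03, 0], [0, 0, 0]], [[0, 0.1, 0], [0, 0, 0]], [[0, 0.18, 0], [0, 0, 0]], [[0, 0.23, 0], [0, 0, 0]], [[0, 0.26, 0], [0, 0, 0]], [[0, 0.27, 0], [0, 0, 0]]]'

```text
time_s: 13.53
eef_pos: [0.523, 0.1175, 0.0854]
tcp_rot: [3.141, 0.054, 0.0]
ft_force: [-0.4, -0.3, 0.8]
width: -0.002
grasp_force: 0.0
```

```bash
python3 -c "
from h import *
from scipy.optimize import least_squares
ptop(1)
u=np.array([-.037,.9993])
def tri(a,b):
    o=least_squares(lambda X:np.r_[proj('top',X)-a,proj('scene',X)-b],[.7,.15,.05]);return o.x,np.round(o.fun,2)
for k in range(2):
    t=imaging.camera('top'); im=imaging.camera('scene')
    c=blobs(t,(0,150,90),(8,255,255),(180,115,205,145),4)[0]; h=blobs(im,(0,130,90),(8,255,255),(335,212,356,235),4)[0]
    print(np.round(c[0],2),c[1],np.round(h[0],2),h[1]); X,f=tri(c[0],h[0]); print('ptr',X,f,X[:2]@u)
x=t[127:136,186:198,2].astype(int)-t[127:136,186:198,1]; print(x)
x=np.clip(x[2:8]-20,0,None); print('col rows129-134',(x*np.arange(186,198)).sum()/x.sum())
t0=cv2.imread('pics/top3.png'); x=t0[129:135,186:198,2].astype(int)-t0[129:135,186:198,1]; x=np.clip(x-20,0,None);print('before',(x*np.arange(186,198)).sum()/x.sum())
ptop(1)
"
```

```text
[(13.533, np.float64(0.3561), 237)]
t 13.5833 tool s 0.2985 F [ 0.25 -1.19 -0.21]
[191.14 131.62] 21 [344.65 222.35] 31
ptr [0.7152485  0.18147981 0.049092  ] [-0.03 -0.02 -0.03  0.  ] 0.15488857799317063
[191.14 131.62] 21 [344.65 222.35] 31
ptr [0.7152485  0.18147981 0.049092  ] [-0.03 -0.02 -0.03  0.  ] 0.15488857799317063
[[  4  -7 -41 -50  75  50  45  44  -5 -55 -92 -94]
 [  1  -1 -44 -49 147 158 159  62  -4 -48 -97 -94]
 [  1   3 -24 -35 153 166 163  57  -8 -27 -55 -93]
 [  4   4  -8 -18 157 166 165  65  -6 -14 -15 -94]
 [  1   3   0 -10 151 167 167  65  -9 -11  -7 -50]
 [  1   2   4   3 144 164 167  74   9   2  -3  -9]
 [ -2  -1  -5  -2 133 166 166  69   7  -1   8  37]
 [ -3  -2  -4  -1 122 161 167  69   7  -5  24  42]
 [  1  -2   1  -1  61 108 113  52   4  20  37  45]]
col rows129-134 191.33737085856788
before 192.51882221393961
[(13.783, np.float64(0.3562), 245)]
t 13.8333 tool s 0.3012 F [-0.49 -0.64  0.03]
```

The carriage is at rest within about 1 mm of the flag. I'll lift the hand straight out.

Call:
drive_tool --series '[[[0, -0.02, 0], [0, 0, 0]], [[0, -0.04, -0.02], [0, 0, 0]], [[0, -0.04, -0.08], [0, 0, 0]], [[0, -0.04, -0.15], [0, 0, 0]], [[0, -0.04, -0.22], [0, 0, 0]], [[0, -0.04, -0.27], [0, 0, 0]], [[0, -0.04, -0.3], [0, 0, 0]], [[0, -0.04, -0.3], [0, 0, 0]], [[0, -0.04, -0.3], [0, 0, 0]]]'

```text
time_s: 14.58
eef_pos: [0.5219, 0.1406, 0.2353]
tcp_rot: [-3.141, -0.06, -0.001]
ft_force: [-0.6, -0.7, -1.3]
width: 0.0
grasp_force: 0.0
```

```bash
python3 -c "
from h import *
for k in range(2):
    t=imaging.camera('top'); x=t[129:135,186:198,2].astype(int)-t[129:135,186:198,1]; x=np.clip(x-20,0,None);print((x*np.arange(186,198)).sum()/x.sum())
cv2.imwrite('pics/top5.png',t)
"
```

```text
191.32686084142395
191.33702249196716
```

View pics/top5.png

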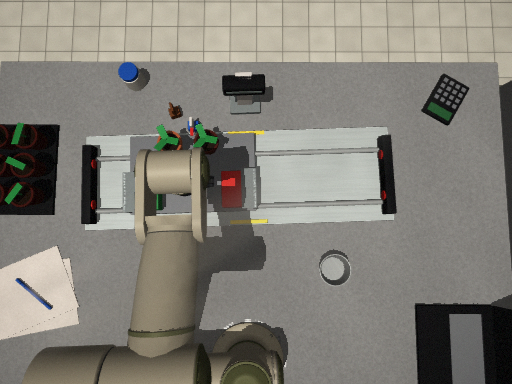

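The carriage stands still with its pointer at the flag (about (192,130)), clear of the end stop. The hand is raised, and the other things are undisturbed as far as this view shows, though the arm hides the yellow pot.

```bash
python3 -c "
from plant import workorder
print(workorder.sign_off())"
```

```text
the job is handed in; nothing more can be done
None
```

The job is handed in: the carriage coasted through the scan strip untouched, I braked it on the red pad, and it rests about 1 mm past the blue flag by camera with the hand clear; it needed a second push on the green pad beyond the strip and, after braking, a 4 mm creep on that pad.

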